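Turn the bench carousel to the tape measure and lock it

ROBOT

A 6-joint arm with a two-finger parallel gripper is mounted at the origin on a cart in front of the work surface, level with it; the furniture and walls round the work are solid. World frame = base frame: x ahead of the robot, y to its left, z up, the work surface at z = 0. Lengths are in m, angles in rad, forces in N, time in s.
With the tool pointing down it reaches from about 0.35 to 0.925 m from the base axis. Payload 6.4 kg.
Tool frame: the origin (TCP) lies on the centre line of the jaws, within the pads' length; the fingertips stand 25 mm ahead of it and the grasp point (between the pads) lies 6 mm ahead of it; z points along the fingers, y is the line along which they close (so a half turn about z gives the same grasp; the last joint's range is limited). The gripper opens to 85 mm and grips with 20 to 120 N. Pads are 22 mm wide; open, the fingers measure 114 mm over their backs; the gripper's body (76 mm by 85 mm) begins 54 mm behind the grasp point. The pads swing forward as they close: fully open they stand 13 mm farther back than shut.
Start: joints at [-1.381, 0.245, 1.558, -0, 1.339, -0.174], TCP at [0.231, -0.607, 0.256] pointing down, gripper open.
Joint ranges: [-3.13, 3.13], [-1.02, 2.26], [0.13, 2.54], [-0.95, 4.09], [0.21, 2.88], [-2.74, 2.74]. Speed limits (rad/s): [2.57, 2.57, 3.14, 3.14, 3.14, 3.14].

INTERFACE

Orientations are given as [roll, pitch, yaw] about the fixed x, y, z axes, in that order (R = Rz(yaw) Ry(pitch) Rx(roll)).
In Python, from bench import state, imaging, arm gives the robot as it stands.
- The arm moves only by the tool step_arm, never from a script. Its argument "rows" is a list of rows, each a list of 6 numbers: the shift along the tool's x, y, z each as a share of 20 cm, from -1 to 1, then the turn, a rotation vector about the tool's x, y, z each as a share of 0.5 rad, from -1 to 1. A call has 1 to 10 rows; each row shifts and turns the commanded pose from where the row before left it, along the tool's axes as they then stand; what a row does not reach is not made up. A row lasts 1/10 s, in which the tool goes at most 50 mm and 8.59 degrees, less where a joint would pass 70% of its speed; a pose out of reach is approached as far as the arm can. A call with a number of a shift or a turn outside -1 to 1 is refused whole. A call with a gripper value outside its range is refused whole. "claw" is the gripper command: -1 is fully open, 1 is shut, values between are in proportion, set as the call begins (left out, the last holds). The fingers move at their own pace and stop on an object; "newtons" is the grip in N (left out, the last holds). Time passes only in rows, so rows that do not move let the fingers close. It gives the time, the measured TCP pose, the force, the opening and the grip force at its end, in the units of the state.
- state(): the state, without advancing time (a new reading comes with each control period).
- imaging.read_camera(name): name is "side" or "top" or "wrist"; returns a dict with "frame" (384x512x3 uint8, red, green, blue), "fx", "fy", "cx", "cy" (pixels), "extrinsics" (4x4, takes a point from camera to world coordinates). Camera axes: x right, y up, looking along -z (the intrinsics and any distortion apply to the point x, -y, -z); pixel columns grow to the right and rows downward; lengths in m; the calibration is good to about 2 mm. A picture is of the moment at which its call begins. There is no depth.
- arm.job_done(): hands the job in; it is judged then, once.
The state is a dict: "time": time; "joint_pos": joint angles; "joint_vel": joint speeds; "tau": joint torques, N m; "position": TCP position; "tcp_rot": TCP orientation; "ft_force": force on the tool from outside, world axes, zero at the start; "torque": the same for the moment, N m; "grip_width": finger opening in m; "grip_force": force on a finger pad.
Only numpy, scipy, OpenCV 4.12 (cv2) and the standard library are available. Lean on these libraries where they do the work, as an engineer would, in place of code of your own. Each camera call takes 0.05 s, during which the arm holds its last target. There are 200 camera calls.

TASK

Bring the tape measure round to the packer: press down the outer pad of the carousel's rocker lock to free the tray, push the tray round by a divider at its rim until the compartment with the tape measure faces the front (the side nearest the robot, a quarter turn clockwise, seen from above, from the lock), then press the inner pad down until the rocker is level and its tongue is fully home in the notch. Only press and push, with the fingertips: lift nothing, do not push on the things standing in the tray, and leave the things on the bench beside it alone.

Things in the scene. Friction and masses are not known exactly. Their poses are not given: they have to be found in the camera images.
- carousel_base: Fixed black base of the round supply carousel. Origin on the turning axis at bench height, z up. Its -x axis points to the front (towards the robot, turned at most 0.4 rad), its -y axis to the lock at the right, which stands on a flat steel outrigger (60 mm wide, 8 mm thick, reaching 258 mm from the axis).
- carousel (a joint): Turning angle of the tray about the base's vertical axis, rad, counter-clockwise from above positive, 0 at the start (locked). No end stop. It stays where it is left: bearing friction about 0.1 N m (1 N at the rim) and grease drag (1 N more at 0.5 rad/s); it coasts little. The lock fits at every multiple of pi/2, when a compartment squarely faces the front.
- tray_floor (a point): Centre of the tray floor, on the axis, 30 mm above the bench. Grey tray, 292 mm across, with a lip 9 mm thick (inner radius 137 mm, top 54 mm above the bench) and four upright dividers a quarter turn apart. In each of the four compartments one thing stands about 70 mm from the axis. A hub, 26 mm thick, reaches 98 mm above the bench.
- lock_notch (a point): Fixed point above the lip where the tongue enters, 142 mm from the axis, 54 mm above the bench. The lip has a notch in the middle of each compartment, with a funnel mouth: a tongue pressed down squares the tray up itself if it is within about 0.05 rad of a lock position; farther off it lands on the lip and does not go down.
- lock_rocker (a joint): Angle of the steel rocker lock, a seesaw on the base's right (-y) side, rad: 0 = level, tongue home in the notch, locked (the start); 0.46 = end stop, outer end down, tongue 6 mm above the lip, tray free (only above about 0.37). It stays where it is left; about 3 N on a pad moves it, 10 to 15 N seats it. Pivot 195 mm from the axis, between two 4 mm cheeks that reach 71 mm above the bench.
- rocker_outer (a point): Top of the rocker's outer rubber pad (28 x 32 mm), 231 mm from the axis, beyond the pivot seen from the tray; 71 mm above the bench when level, 16 mm lower when unlocked. Press straight down here to unlock.
- rocker_inner (a point): Top of the rocker's inner rubber pad (28 x 32 mm), 159 mm from the axis, just outside the lip; 71 mm above the bench when level, 16 mm higher when unlocked. Press straight down here to lock.
- divider_1 (a point): Outer end of divider 1, 117 mm from the axis, 75 mm above the bench; turns with the tray. At the start it lies 45 degrees counter-clockwise (from above) of the base's +x axis. Dividers are 3 mm sheet from the hub to 125 mm from the axis; the top (89 mm above the bench) and outer end are rolled to 8 mm. Fingertips let down beside it, above the lip, can push it either way.
- divider_2 (a point): Outer end of divider 2, 117 mm from the axis, 75 mm above the bench; turns with the tray. At the start it lies 135 degrees counter-clockwise (from above) of the base's +x axis. Dividers are 3 mm sheet from the hub to 125 mm from the axis; the top (89 mm above the bench) and outer end are rolled to 8 mm. Fingertips let down beside it, above the lip, can push it either way.
- divider_3 (a point): Outer end of divider 3, 117 mm from the axis, 75 mm above the bench; turns with the tray. At the start it lies 225 degrees counter-clockwise (from above) of the base's +x axis. Dividers are 3 mm sheet from the hub to 125 mm from the axis; the top (89 mm above the bench) and outer end are rolled to 8 mm. Fingertips let down beside it, above the lip, can push it either way.
- divider_4 (a point): Outer end of divider 4, 117 mm from the axis, 75 mm above the bench; turns with the tray. At the start it lies 315 degrees counter-clockwise (from above) of the base's +x axis. Dividers are 3 mm sheet from the hub to 125 mm from the axis; the top (89 mm above the bench) and outer end are rolled to 8 mm. Fingertips let down beside it, above the lip, can push it either way.
- tape_measure: The tape measure to bring to the front: a yellow rounded case with a dark round middle, 42 x 76 x 67 mm, standing upright in the left, back or right compartment at the start (not the one lying far off on the bench). Origin on its middle line, 3 mm below its underside (27 mm above the bench), z up.
- label_roll_1: Roll of white blank labels, 72 mm across, 50 mm high, standing on end in the compartment that is at the front at the start. Origin at the centre of its underside.
- strap_buckle: Steel strapping buckle, 26 x 38 x 9 mm, lying flat in another compartment. Origin at the centre of its underside.
- battery_pack: Black scanner battery, 76 x 38 x 22 mm, lying flat in another compartment. Origin at the centre of its underside.
- small_carton: Small taped carton, 103 x 77 x 57 mm, on the bench beyond the lock. Leave it. Origin at the centre of its underside.
- label_roll_2: Wider roll of white labels, 82 mm across, 40 mm high, on the bench to the right of the lock. Leave it. Origin at the centre of its underside.
- stapler: Stapler, 150 x 36 x 48 mm, on the bench at the near right. Leave it. Origin at the centre of its underside.

How it is judged:
On the way, in this order (a step that is already met when the one before it is completed fails the run):
1. the rocker lock is pressed to its unlocked position (value of joint lock_rocker above 0.4 rad), for 0.2 s.
2. with the lock still open, the tray is turned until the tape measure's compartment faces the front (x of tape_measure in the frame of carousel_base below -0.045 m and y of tape_measure in the frame of carousel_base between -0.025 and 0.025 m and value of joint lock_rocker above 0.37 rad), for 0.2 s.
At the end, for the whole second after the job is handed in: The tape measure stands at the front (centre over 45 mm ahead of the axis, within 25 mm of the front line), the rocker is level within 0.05 rad with its tongue in that notch, the tray is at rest, and all four things stand flat in their compartments (x of tape_measure in the frame of carousel_base below -0.045 m and y of tape_measure in the frame of carousel_base between -0.025 and 0.025 m and z of tape_measure in the frame of carousel_base between 0.024 and 0.036 m and angle between each of tape_measure, label_roll_1, strap_buckle, battery_pack's own z axis and vertical below 0.2 rad and horizontal distance between each of tape_measure, label_roll_1, strap_buckle, battery_pack and carousel_base below 0.105 m and z of label_roll_1 in the frame of carousel_base between 0.024 and 0.036 m and z of strap_buckle in the frame of carousel_base between 0.024 and 0.036 m and z of battery_pack in the frame of carousel_base between 0.024 and 0.036 m and value of joint lock_rocker below 0.05 rad and velocity of joint carousel between -0.05 and 0.05 rad/s); the robot touches nothing.
It fails at once if a thing in the tray is lifted or tipped over (z of any of tape_measure, label_roll_1, strap_buckle, battery_pack in the frame of carousel_base above 0.045 m or angle between any of tape_measure, label_roll_1, strap_buckle, battery_pack's own z axis and vertical above 0.5 rad).
It fails at once if the fingers push on a thing in the tray (contact force between the fingers and tape_measure above 3 N or contact force between the fingers and label_roll_1 above 3 N or contact force between the fingers and strap_buckle above 3 N or contact force between the fingers and battery_pack above 3 N).
It fails at once if a thing beside the carousel is moved more than 20 mm (distance of any of small_carton, label_roll_2, stapler from where it was at the start of the episode above 0.02 m).
It also fails if it takes over 72 s, if anything falls off the work surface, if the arm or the gripper's body presses on something with over 40 N, if the wrist force passes 120 N, or if a joint passes its speed limit or range.

## Working session

There is one attempt and no reset: what is moved stays moved. The work goes in short steps, Python scripts to look and compute and a tool call to move; the robot and the scene stay as the last step left them, time stands still between calls to the robot, and variables do not carry over. Pictures are saved under pics/ and viewed, at most 10 in all, crops included, and the job is handed in when it is done.

Besides the shell and the picture viewer there is one more tool, called after "Call:" as a command line: name --pt "numbers of a row" for each row, then --argument value for the rest. step_arm: Moves the arm, as the interface text tells. Its arguments: {"type":"object","properties":{"rows":{"type":"array"},"claw":{"type":"number"},"newtons":{"type":"number"}},"required":["rows"]}

```bash
mkdir -p pics; ls; cat > h.py <<'E'
import numpy as np,cv2
from bench import state,imaging,arm
def snap(cam,fn):
    d=imaging.read_camera(cam); cv2.imwrite('pics/'+fn,d['frame'][:,:,::-1]); return d
def proj(d,P):
    P=np.atleast_2d(P); E=np.array(d['extrinsics']); p=(P-E[:3,3])@E[:3,:3]
    return np.c_[d['cx']+d['fx']*p[:,0]/-p[:,2], d['cy']+d['fy']*-p[:,1]/-p[:,2]]
def ray(d,u,v,z):
    E=np.array(d['extrinsics']); r=E[:3,:3]@np.array([(u-d['cx'])/d['fx'],-(v-d['cy'])/d['fy'],-1]); o=E[:3,3]
    return o+r*(z-o[2])/r[2]
E
python3 - <<'E'
from h import *
for c in ('top','side'):
    d=snap(c,c+'0.png'); print(c,d['fx'],d['fy'],d['cx'],d['cy'],[k for k in d],np.round(d['extrinsics'],3).tolist())
s=state();print(s)
E
```

```text
pics
top 354.52463219248824 354.52463219248824 253.94457127439324 191.96358233104172 ['frame', 'fx', 'fy', 'cx', 'cy', 'extrinsics'] [[-0.026, 0.998, -0.055, 0.468], [-0.999, -0.025, 0.029, -0.091], [0.028, 0.056, 0.998, 0.98], [0.0, 0.0, 0.0, 1.0]]
side 447.7346434486971 447.7346434486971 254.01818900095003 189.50554408766374 ['frame', 'fx', 'fy', 'cx', 'cy', 'extrinsics'] [[0.911, 0.214, -0.353, 0.002], [-0.412, 0.417, -0.81, -1.301], [-0.026, 0.883, 0.469, 0.769], [0.0, 0.0, 0.0, 1.0]]
{'time': 0.1, 'joint_pos': array([-1.38112082e+00,  2.45706288e-01,  1.55891990e+00,  4.43318929e-06,
        1.33869107e+00, -1.74059308e-01]), 'joint_vel': array([-7.01823124e-04, -1.34398670e-03, -2.69305500e-03,  1.49551708e-03,
        1.77114058e-03, -2.56849384e-05]), 'tau': array([-1.46214508e-03, -4.30671787e+01, -3.27129185e+01, -1.63424329e-04,
        2.80936292e-03, -5.95529940e-06]), 'position': array([ 0.23119061, -0.60699685,  0.25529981]), 'tcp_rot': array([-3.13989485e+00, -3.02918649e-04,  3.63733534e-01]), 'ft_force': array([ 0.46446429,  0.18429052, -0.09783364]), 'torque': array([ 0.0264295 , -0.00614048, -0.04153319]), 'grip_force': 0.0, 'grip_width': 0.08568280812647892}
```

View pics/top0.png

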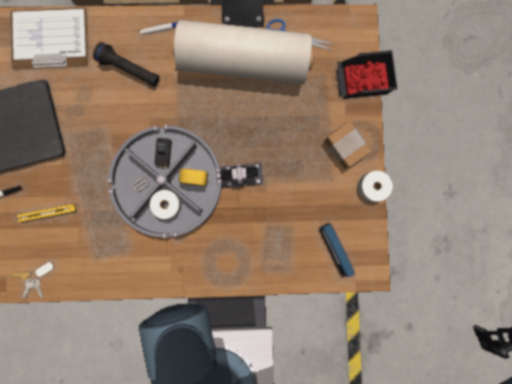

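View pics/side0.png

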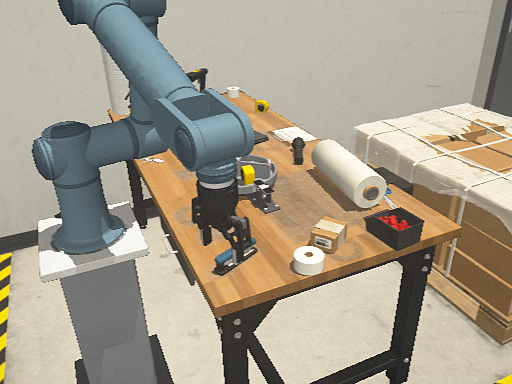

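Top: tray centre ≈(165,182), tape measure at ≈(193,178) in the right compartment (at the lock), rocker ≈(240,176). Tray must turn −π/2. I'll enlarge for precise measuring.

```bash
python3 - <<'E'
from h import *
d=imaging.read_camera('top'); f=d['frame'][:,:,::-1]
cv2.imwrite('pics/crop.png',cv2.resize(f[115:245,100:270],None,fx=4.6,fy=4.6,interpolation=cv2.INTER_CUBIC))
# circle fit: grey tray vs. wood by saturation
hsv=cv2.cvtColor(f,cv2.COLOR_BGR2HSV); m=((hsv[...,1]<60)*255).astype('uint8'); m[:, :100]=0; m[:,216:]=0; m[:115]=0; m[245:]=0
cs,_=cv2.findContours(m,cv2.RETR_EXTERNAL,cv2.CHAIN_APPROX_NONE); c=max(cs,key=cv2.contourArea)[:,0]
W=np.array([ray(d,u,v,0.05)[:2] for u,v in c])
from scipy.optimize import least_squares
r=least_squares(lambda p:np.hypot(*(W-p[:2]).T)-p[2],[.48,0,.146],loss='soft_l1',f_scale=.002); print(r.x,len(W),np.std(r.fun))
cx,cy=r.x[:2]
for yaw in (-.1,0,.1):
  R=np.array([[np.cos(yaw),-np.sin(yaw)],[np.sin(yaw),np.cos(yaw)]])
  for n,q,z in (('outer',(0,-.231),.071),('inner',(0,-.159),.071),('hub',(0,0),.098)):
    print(yaw,n,proj(d,np.r_[R@q+r.x[:2],z]).round(1))
E
```

```text
[0.55482169 0.11590573 0.14577152] 320 0.00399646312581293
-0.1 outer [[252.5 186.7]]
-0.1 inner [[224.5 184.6]]
-0.1 hub [[159.8 178.9]]
0 outer [[252.7 177.8]]
0 inner [[224.7 178.4]]
0 hub [[159.8 178.9]]
0.1 outer [[252.  168.9]]
0.1 inner [[224.2 172.3]]
0.1 hub [[159.8 178.9]]
```

View pics/crop.png

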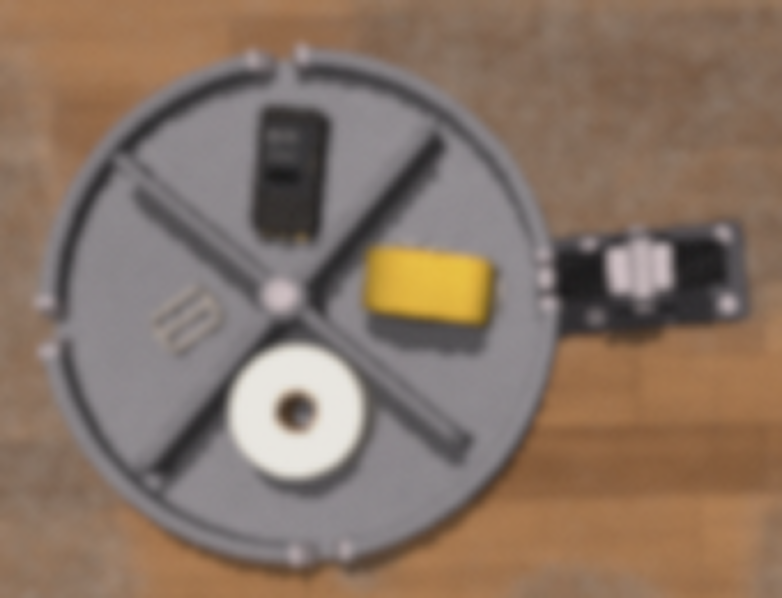

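The crop shows hub (282,295), notches (277,57),(45,326),(321,551), inner pad (578,275), outer pad (712,262). Fit the base pose to these.

```bash
python3 - <<'E'
from h import *
from scipy.optimize import least_squares
d=imaging.read_camera('top')
uv=np.array([(282,295),(277,57),(45,326),(321,551.5),(578,275),(712,262)]); uv=(uv+.5)/4.6-.5+[100,115]
def pts(p):
    x,y,a,r=p; Q=[(0,0,.098),(r,0,.056),(0,r,.056),(-r,0,.056),(0,-.159,.071),(0,-.231,.071)]
    c,s=np.cos(a),np.sin(a); return np.array([(x+c*u-s*v,y+s*u+c*v,z) for u,v,z in Q])
r=least_squares(lambda p:(proj(d,pts(p))-uv).ravel(),[.555,.11,.08,.142]); print(r.x.round(4)); print(r.fun.reshape(-1,2).round(1)); print(pts(r.x).round(3))
E
```

```text
[0.5548 0.1131 0.0699 0.1414]
[[ 0.   0.2]
 [ 0.4 -0.2]
 [ 0.5  0. ]
 [-0.1  0.3]
 [ 0.2 -0.3]
 [-1.  -0.1]]
[[ 0.555  0.113  0.098]
 [ 0.696  0.123  0.056]
 [ 0.545  0.254  0.056]
 [ 0.414  0.103  0.056]
 [ 0.566 -0.045  0.071]
 [ 0.571 -0.117  0.071]]
```

Fit residuals ≤1 px; notch radius 141 mm (given 142), good. Plan: press the outer pad with shut fingers at yaw 94°, push divider 2 clockwise from the left compartment (low buckle there), then press the inner pad. First shut the claw and turn.

```bash
cat >> h.py <<'E'
B=np.array([.5548,.1131]); A=.0699
def base(r,deg,z,t=0):  # polar point in base frame, t = clockwise tangential offset
    th=np.radians(deg)+A; return np.r_[B+r*np.array([np.cos(th),np.sin(th)])+t*np.array([np.sin(th),-np.cos(th)]),z]
def to(p,yaw=None):  # tool-axis shift in shares, yaw turn in shares
    from scipy.spatial.transform import Rotation as R
    s=state(); Rt=R.from_euler('xyz',s['tcp_rot']); sh=Rt.inv().apply(np.array(p)-s['position'])/.2
    y=np.degrees(s['tcp_rot'][2]); print('t',round(s['time'],2),'pos',s['position'].round(4),'yaw',round(y,1),'rp',s['tcp_rot'][:2].round(3),'j6',s['joint_pos'][5].round(2),'F',s['ft_force'].round(1),'w',round(s['grip_width'],4))
    print('target',np.round(p,4),'shares',sh.round(3), 'turn z', None if yaw is None else round(-np.radians((yaw-y+180)%360-180)/.5,3))
E
echo
```

Call:
step_arm --pt "0 0 0 0 0 -0.2556" --pt "0 0 0 0 0 -0.2556" --pt "0 0 0 0 0 -0.2556" --pt "0 0 0 0 0 -0.2556" --pt "0 0 0 0 0 -0.2556" --pt "0 0 0 0 0 -0.2556" --pt "0 0 0 0 0 -0.2556" --pt "0 0 0 0 0 -0.2556" --pt "0 0 0 0 0 -0.2556" --pt "0 0 0 0 0 -0.2556" --claw 1 --newtons 40

```text
time: 1.2
position: [0.2313, -0.6073, 0.2559]
tcp_rot: [-3.142, -0.001, 1.647]
ft_force: [0.0, -0.9, 0.6]
grip_width: -0.0001
grip_force: 0.0
```

```bash
python3 -c "
from h import *
to(base(.232,-90,.15),94)"
```

```text
t 1.2 pos [ 0.2313 -0.6073  0.2559] yaw 94.4 rp [-3.142e+00 -1.000e-03] j6 -1.46 F [ 0.  -0.9  0.6] w -0.0001
target [ 0.571  -0.1183  0.15  ] shares [2.308 1.88  0.531] turn z 0.013
```

Call:
step_arm --pt "0.165 0.134 0 0 0 0" --pt "0.165 0.134 0 0 0 0" --pt "0.165 0.134 0 0 0 0" --pt "0.165 0.134 0 0 0 0" --pt "0.165 0.134 0 0 0 0" --pt "0.165 0.134 0 0 0 0" --pt "0.165 0.134 0 0 0 0" --pt "0.165 0.134 0 0 0 0" --pt "0.165 0.134 0 0 0 0" --pt "0.165 0.134 0 0 0 0"

```text
time: 2.2
position: [0.4759, -0.2577, 0.2563]
tcp_rot: [3.141, 0.0, 1.642]
ft_force: [0.4, 0.1, -0.2]
grip_width: 0.0001
grip_force: 0.0
```

Call:
step_arm --pt "0.165 0.135 0.1 0 0 0" --pt "0.165 0.135 0.1 0 0 0" --pt "0.165 0.135 0.1 0 0 0" --pt "0.163 0.135 0.1 0 0 0" --pt "0 0 0.1 0 0 0" --pt "0 0 0 0 0 0" --pt "0 0 0 0 0 0"

```text
time: 2.9
position: [0.5734, -0.1205, 0.1563]
tcp_rot: [-3.141, -0.0, 1.642]
ft_force: [-0.1, -0.9, 0.3]
grip_width: -0.0002
grip_force: 0.0
```

```bash
python3 -c "
from h import *
to(base(.232,-90,.09),94)
d=snap('wrist','w1.png')
print(proj(d,[base(.231,-90,.071),base(.159,-90,.071),base(0,0,.098)]).round(0))"
```

```text
t 2.9 pos [ 0.5734 -0.1205  0.1563] yaw 94.1 rp [-3.141 -0.   ] j6 -0.47 F [-0.1 -0.9  0.3] w -0.0002
target [ 0.571  -0.1183  0.09  ] shares [ 0.012 -0.011  0.331] turn z 0.002
[[ 255.  210.]
 [ 254.   91.]
 [ 253. -375.]]
```

View pics/w1.png

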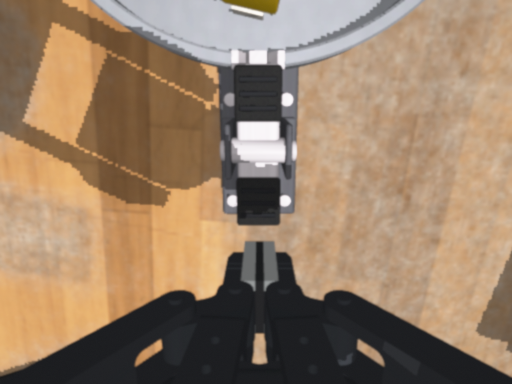

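Wrist view: outer pad at ≈(258,202), inner ≈(258,93), fingertips at column 260, aligned laterally; positions agree within a few mm. Press down slowly.

Call:
step_arm --pt "0.03 0 0.07 0 0 0" --pt "0 0 0.07 0 0 0" --pt "0 0 0.07 0 0 0" --pt "0 0 0.07 0 0 0" --pt "0 0 0 0 0 0" --pt "0 0 0.02 0 0 0" --pt "0 0 0.02 0 0 0" --pt "0 0 0 0 0 0"

```text
time: 3.75
position: [0.5737, -0.1148, 0.0927]
tcp_rot: [3.141, 0.001, 1.642]
ft_force: [0.8, -0.4, -0.6]
grip_width: 0.0003
grip_force: 0.1
```

Call:
step_arm --pt "0 0 0.015 0 0 0" --pt "0 0 0.015 0 0 0" --pt "0 0 0 0 0 0"

```text
time: 4.05
position: [0.5737, -0.1151, 0.0866]
tcp_rot: [3.14, 0.001, 1.642]
ft_force: [-0.8, -4.3, 3.5]
grip_width: -0.0001
grip_force: 1.8
```

Call:
step_arm --pt "0 0 0.01 0 0 0" --pt "0 0 0.01 0 0 0" --pt "0 0 0.01 0 0 0" --pt "0 0 0 0 0 0"

```text
time: 4.45
position: [0.574, -0.1148, 0.0822]
tcp_rot: [3.141, 0.001, 1.642]
ft_force: [-4.9, -3.7, 14.4]
grip_width: -0.0004
grip_force: 7.1
```

Call:
step_arm --pt "0 0 0.01 0 0 0" --pt "0 0 0.01 0 0 0" --pt "0 0 0 0 0 0"

```text
time: 4.75
position: [0.5744, -0.1148, 0.0816]
tcp_rot: [-3.141, 0.0, 1.643]
ft_force: [-15.8, -0.3, 36.7]
grip_width: -0.0001
grip_force: 15.9
```

Call:
step_arm --pt "0 0 -0.05 0 0 0" --pt "0 0 -0.15 0 0 0" --pt "0 0 -0.2 0 0 0" --pt "0 0 0 0 0 0" --pt "0 0 0 0 0 0"

```text
time: 5.25
position: [0.5732, -0.1136, 0.1563]
tcp_rot: [3.141, -0.001, 1.642]
ft_force: [0.2, 0.3, -0.9]
grip_width: -0.0003
grip_force: 0.0
```

```bash
python3 -c "
from h import *
d=snap('wrist','w2.png')
to(base(.112,135,.15,-.030),229)"
```

```text
t 5.3 pos [ 0.5724 -0.1134  0.155 ] yaw 94.1 rp [-3.14e+00 -2.00e-03] j6 -0.46 F [-0.2  0.7 -0.7] w 0.0001
target [0.4506 0.1639 0.15  ] shares [ 1.426 -0.509  0.029] turn z -4.71
```

View pics/w2.png

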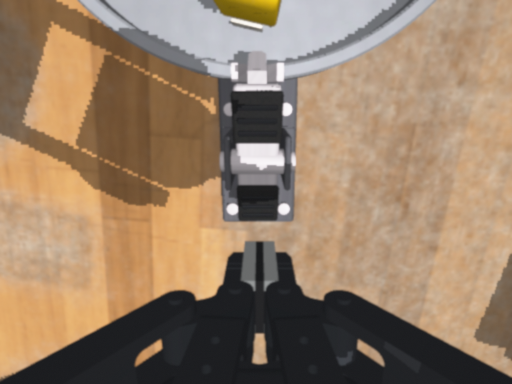

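Rocker is tilted with the tongue lifted (256,68) clear of the lip: unlocked. Go above the left compartment beside divider 2 and turn.

Call:
step_arm --pt "0.204 -0.073 0 0 0 0" --pt "0.204 -0.073 0 0 0 0" --pt "0.204 -0.073 0 0 0 0" --pt "0.204 -0.073 0 0 0 0" --pt "0.204 -0.073 0 0 0 0" --pt "0.204 -0.073 0 0 0 0" --pt "0.204 -0.073 0 0 0 0" --pt "0 0 0 0 0 0"

```text
time: 6.1
position: [0.447, 0.1667, 0.1537]
tcp_rot: [-3.136, -0.001, 1.647]
ft_force: [-0.2, -0.3, 0.5]
grip_width: -0.0002
grip_force: 0.0
```

Call:
step_arm --pt "0 0 0 0 0 -0.277" --pt "0 0 0 0 0 -0.277" --pt "0 0 0 0 0 -0.277" --pt "0 0 0 0 0 -0.277" --pt "0 0 0 0 0 -0.277" --pt "0 0 0 0 0 -0.277" --pt "0 0 0 0 0 -0.277" --pt "0 0 0 0 0 -0.277" --pt "0 0 0 0 0 -0.277" --pt "0 0 0 0 0 -0.277"

```text
time: 7.1
position: [0.45, 0.1627, 0.1544]
tcp_rot: [-3.141, -0.004, 3.032]
ft_force: [-0.3, -0.1, 0.8]
grip_width: -0.0003
grip_force: 0.0
```

Call:
step_arm --pt "0 0 0 0 0 -0.277" --pt "0 0 0 0 0 -0.277" --pt "0 0 0 0 0 -0.277" --pt "0 0 0 0 0 -0.277" --pt "0 0 0 0 0 -0.277" --pt "0 0 0 0 0 -0.277" --pt "0 0 0 0 0 -0.277" --pt "0 0 0 0 0 0"

```text
time: 7.9
position: [0.45, 0.1628, 0.1546]
tcp_rot: [3.139, -0.002, -2.288]
ft_force: [0.4, 0.0, -0.5]
grip_width: 0.0001
grip_force: 0.0
```

```bash
python3 -c "
from h import *
to(base(.112,135,.087,-.030),229)
d=snap('wrist','w3.png')
print(proj(d,[base(.125,135,.089),base(.02,135,.089)]).round(0))"
```

```text
t 7.9 pos [0.45   0.1628 0.1546] yaw -131.1 rp [ 3.139e+00 -2.000e-03] j6 -2.32 F [ 0.4  0.  -0.5] w 0.0001
target [0.4506 0.1639 0.087 ] shares [-0.007  0.001  0.338] turn z -0.003
[[281. 275.]
 [108. 275.]]
```

View pics/w3.png

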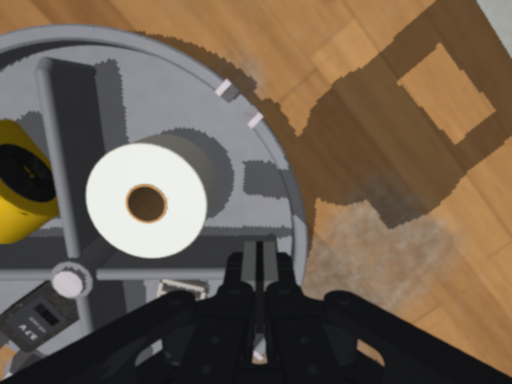

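Wrist: the horizontal divider (row 273) lies between label roll and buckle — so divider 2 is the front-left one, with the label roll on its clockwise-pushing side. The right one is divider 1 (back-left, 45°), pushed from the buckle compartment to −45°. Turn first, then shift.

Call:
step_arm --pt "0 0 0 0 0 0.28" --pt "0 0 0 0 0 0.28" --pt "0 0 0 0 0 0.28" --pt "0 0 0 0 0 0.28" --pt "0 0 0 0 0 0.28" --pt "0 0 0 0 0 0.28" --pt "0 0 0 0 0 0.28" --pt "0 0 0 0 0 0.28" --pt "0 0 0 0 0 0.28" --pt "0 0 0 0 0 0.28"

```text
time: 8.95
position: [0.4505, 0.163, 0.1554]
tcp_rot: [-3.141, -0.002, 2.587]
ft_force: [0.2, -0.4, -0.4]
grip_width: -0.0001
grip_force: 0.0
```

Call:
step_arm --pt "0 0 0 0 0 0.28" --pt "0 0 0 0 0 0.06" --pt "0 0 0 0 0 0"

```text
time: 9.25
position: [0.4506, 0.1631, 0.1555]
tcp_rot: [-3.141, -0.001, 2.424]
ft_force: [0.9, -0.5, 0.5]
grip_width: 0.0001
grip_force: 0.0
```

```bash
python3 -c "
from h import *
to(base(.112,45,.155,-.035),139)"
```

```text
t 9.25 pos [0.4506 0.1631 0.1555] yaw 138.9 rp [-3.141e+00 -1.000e-03] j6 -0.74 F [ 0.9 -0.5  0.5] w 0.0001
target [0.6019 0.2206 0.155 ] shares [-0.38   0.714  0.002] turn z -0.004
```

Call:
step_arm --pt "-0.095 0.178 0 0 0 0" --pt "-0.095 0.178 0 0 0 0" --pt "-0.095 0.178 0 0 0 0" --pt "-0.095 0.178 0 0 0 0" --pt "0 0 0 0 0 0" --pt "0 0 0 0 0 0"

```text
time: 9.85
position: [0.6016, 0.2208, 0.155]
tcp_rot: [-3.14, -0.001, 2.426]
ft_force: [-0.2, -0.6, 0.3]
grip_width: -0.0002
grip_force: 0.0
```

```bash
python3 -c "
from h import *
to(base(.112,45,.087,-.035),139)
d=snap('wrist','w4.png')
print(proj(d,[base(.125,45,.089),base(.02,45,.089)]).round(0))"
```

```text
t 9.85 pos [0.6016 0.2208 0.155 ] yaw 139.0 rp [-3.14e+00 -1.00e-03] j6 -0.68 F [-0.2 -0.6  0.3] w -0.0002
target [0.6019 0.2206 0.087 ] shares [-0.002  0.001  0.34 ] turn z -0.001
[[280. 280.]
 [107. 280.]]
```

View pics/w4.png

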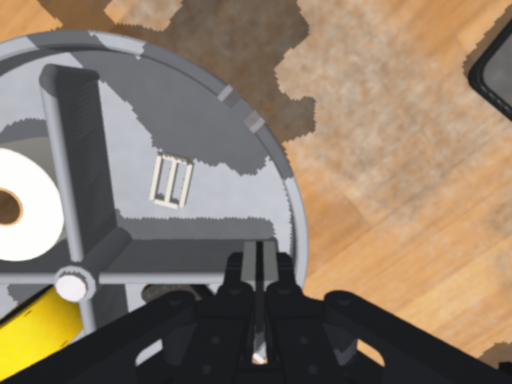

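Buckle compartment is under the camera, divider 1 runs at row ≈278 as predicted (280). Descend and push.

Call:
step_arm --pt "0 0 0.085 0 0 0" --pt "0 0 0.085 0 0 0" --pt "0 0 0.085 0 0 0" --pt "0 0 0.085 0 0 0" --pt "0 0 0 0 0 0" --pt "-0.03 0 0 0 0 0" --pt "-0.03 0 0 0 0 0" --pt "-0.03 0 0 0 0 0" --pt "0 0 0 0 0 0"

```text
time: 10.8
position: [0.6167, 0.2085, 0.0893]
tcp_rot: [3.14, 0.001, 2.425]
ft_force: [0.9, -0.3, 0.4]
grip_width: -0.0001
grip_force: 0.0
```

Call:
step_arm --pt "-0.0337 0.0035 0 0 0 0.12" --pt "-0.0337 0.0035 0 0 0 0.12" --pt "-0.0337 0.0035 0 0 0 0.12" --pt "-0.0337 0.0035 0 0 0 0.12" --pt "-0.0337 0.0035 0 0 0 0.12"

```text
time: 11.3
position: [0.641, 0.1871, 0.0889]
tcp_rot: [3.14, -0.001, 2.124]
ft_force: [0.6, 2.5, 1.2]
grip_width: 0.0002
grip_force: 1.0
```

```bash
cat > c.py <<'E'
from h import *
s=state(); y=s['tcp_rot'][2]; v=s['position'][:2]-B
tx=np.array([np.cos(y),np.sin(y)]); ty=np.array([np.sin(y),-np.cos(y)])
x0,y0=v@tx,v@ty
div=np.arctan2(v[1],v[0])-A-np.arcsin(.015/np.hypot(*v))
print('t',s['time'],'x0,y0',x0.round(4),y0.round(4),'z',s['position'][2].round(4),'F',s['ft_force'].round(1),'yaw',np.degrees(y).round(1),'divider angle est deg',np.degrees(div).round(1),'turn to -45 deg',np.degrees(div+np.pi/4).round(1))
E
python3 c.py
```

```text
t 11.3 x0,y0 0.0177 0.1122 z 0.0889 F [0.6 2.5 1.2] yaw 121.7 divider angle est deg 29.0 turn to -45 deg 74.0
```

Call:
step_arm --pt "-0.0337 0.0035 0 0 0 0.12" --pt "-0.0337 0.0035 0 0 0 0.12" --pt "-0.0337 0.0035 0 0 0 0.12" --pt "-0.0337 0.0035 0 0 0 0.12" --pt "-0.0337 0.0035 0 0 0 0.12" --pt "-0.0337 0.0035 0 0 0 0.12" --pt "-0.0337 0.0035 0 0 0 0.12" --pt "-0.0337 0.0035 0 0 0 0.12" --pt "-0.0337 0.0035 0 0 0 0.12" --pt "-0.0337 0.0035 0 0 0 0.12"

```text
time: 12.3
position: [0.6666, 0.125, 0.0891]
tcp_rot: [3.139, -0.001, 1.524]
ft_force: [2.1, 2.7, -0.4]
grip_width: -0.0
grip_force: 1.0
```

Call:
step_arm --pt "-0.0337 0.0035 0 0 0 0.12" --pt "-0.0337 0.0035 0 0 0 0.12" --pt "-0.0337 0.0035 0 0 0 0.12" --pt "-0.0337 0.0035 0 0 0 0.12" --pt "-0.0337 0.0035 0 0 0 0.12" --pt "-0.0337 0.0035 0 0 0 0.12" --pt "-0.0337 0.0035 0 0 0 0.12" --pt "-0.0337 0.0035 0 0 0 0.12" --pt "0 0 0 0 0 0"

```text
time: 13.2
position: [0.6579, 0.0711, 0.0888]
tcp_rot: [3.141, -0.0, 1.046]
ft_force: [0.7, -0.5, 0.4]
grip_width: 0.0001
grip_force: 0.0
```

```bash
python3 c.py; python3 -c "
from h import *
d=snap('top','t2.png'); f=d['frame'][:,:,::-1]
cv2.imwrite('pics/crop2.png',cv2.resize(f[115:245,100:270],None,fx=4.6,fy=4.6,interpolation=cv2.INTER_CUBIC))
for a in (90,180): print((proj(d,base(.1414,a,.056))-[100,115]+.5)*4.6-.5)
"
```

```text
t 13.2 x0,y0 0.0153 0.1103 z 0.0888 F [ 0.7 -0.5  0.4] yaw 59.9 divider angle est deg -33.9 turn to -45 deg 11.1
[[ 47.07627049 326.18419743]]
[[320.46388544 553.20069646]]
```

View pics/crop2.png

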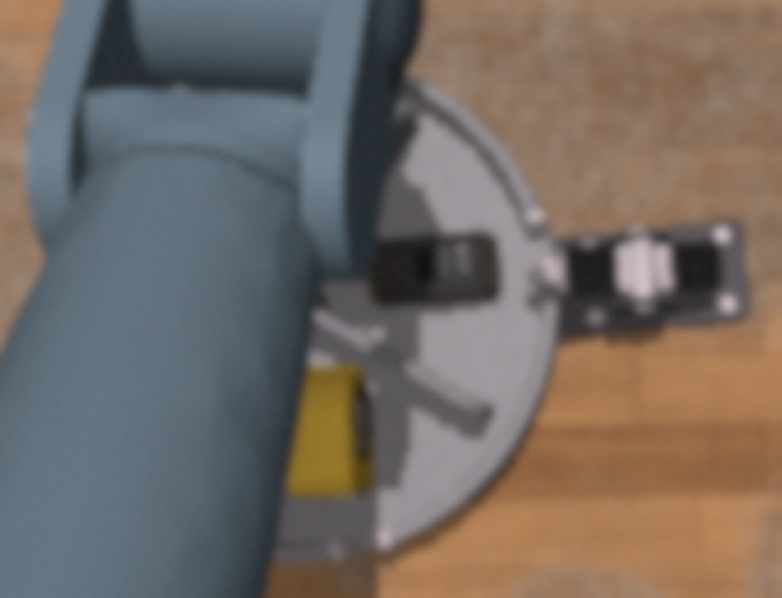

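Battery is now at right, tape near the front; front notch at ≈(361,545) vs target (320,553), i.e. ≈9.5° to go (finger estimate 11°). Finish slowly.

Call:
step_arm --pt "-0.0138 0.0017 0 0 0 0.05" --pt "-0.0138 0.0017 0 0 0 0.05" --pt "-0.0138 0.0017 0 0 0 0.05" --pt "-0.0138 0.0017 0 0 0 0.05" --pt "-0.0138 0.0017 0 0 0 0.05" --pt "-0.0138 0.0017 0 0 0 0.05" --pt "-0.0138 0.0017 0 0 0 0.05" --pt "0 0 0 0 0 0" --pt "0 0 0 0 0 0"

```text
time: 14.15
position: [0.6485, 0.0541, 0.088]
tcp_rot: [-3.141, 0.001, 0.871]
ft_force: [-0.3, -0.0, -0.4]
grip_width: -0.0001
grip_force: 0.0
```

```bash
python3 c.py; python3 -c "
from h import *
d=snap('top','t3.png'); f=d['frame'][:,:,::-1]
cv2.imwrite('pics/crop3.png',cv2.resize(f[115:245,100:270],None,fx=4.6,fy=4.6,interpolation=cv2.INTER_CUBIC))
"
```

```text
t 14.15 x0,y0 0.0152 0.1097 z 0.088 F [-0.3 -0.  -0.4] yaw 49.9 divider angle est deg -44.0 turn to -45 deg 1.0
```

View pics/crop3.png

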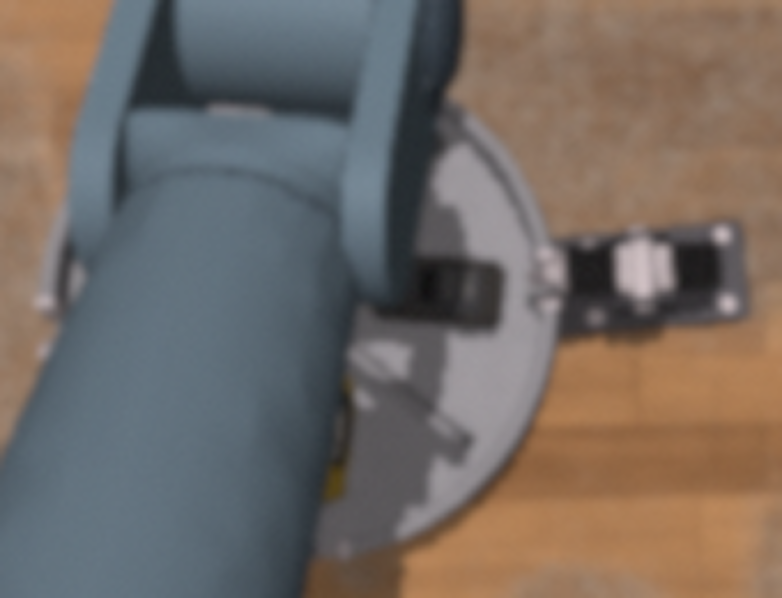

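Notches match the starting picture ((43,301),(44,352),(345,550)): tray is square. Back off, lift, go to the inner pad.

Call:
step_arm --pt "0.03 0 0 0 0 0" --pt "0 0 -0.1 0 0 0" --pt "0 0 -0.2 0 0 0" --pt "0 0 -0.1 0 0 -0.2" --pt "0 0 0 0 0 -0.27" --pt "0 0 0 0 0 -0.27" --pt "0 0 0 0 0 -0.27" --pt "0 0 0 0 0 -0.27" --pt "0 0 0 0 0 -0.26" --pt "0 0 0 0 0 0"

```text
time: 15.2
position: [0.6528, 0.0593, 0.1682]
tcp_rot: [-3.142, 0.0, 1.641]
ft_force: [0.1, 0.7, -0.6]
grip_width: -0.0
grip_force: 0.0
```

```bash
python3 -c "
from h import *
to(base(.161,-90,.118),94)"
```

```text
t 15.2 pos [0.6528 0.0593 0.1682] yaw 94.0 rp [-3.142  0.   ] j6 -0.15 F [ 0.1  0.7 -0.6] w -0.0
target [ 0.566  -0.0475  0.118 ] shares [-0.502 -0.47   0.251] turn z 0.001
```

Call:
step_arm --pt "-0.125 -0.115 0 0 0 0" --pt "-0.125 -0.115 0 0 0 0" --pt "-0.125 -0.115 0 0 0 0" --pt "-0.127 -0.115 0 0 0 0" --pt "0 0 0 0 0 0" --pt "0 0 0.08 0 0 0" --pt "0 0 0.08 0 0 0" --pt "0 0 0.08 0 0 0" --pt "0 0 0 0 0 0" --pt "0 0 0 0 0 0"

```text
time: 16.2
position: [0.5676, -0.047, 0.1191]
tcp_rot: [-3.14, -0.001, 1.642]
ft_force: [0.7, -0.2, 1.3]
grip_width: -0.0001
grip_force: 0.0
```

Call:
step_arm --pt "0 0 0.02 0 0 0" --pt "0 0 0.02 0 0 0" --pt "0 0 0.02 0 0 0" --pt "0 0 0.02 0 0 0" --pt "0 0 0 0 0 0" --pt "0 0 0 0 0 0"

```text
time: 16.8
position: [0.5676, -0.0477, 0.104]
tcp_rot: [-3.141, 0.0, 1.641]
ft_force: [0.3, -0.1, 0.0]
grip_width: 0.0
grip_force: 0.1
```

Call:
step_arm --pt "0 0 0.012 0 0 0" --pt "0 0 0.012 0 0 0" --pt "0 0 0 0 0 0" --pt "0 0 0 0 0 0"

```text
time: 17.2
position: [0.5677, -0.0477, 0.0992]
tcp_rot: [-3.141, 0.0, 1.641]
ft_force: [-0.1, 0.9, 0.1]
grip_width: -0.0
grip_force: 0.1
```

Call:
step_arm --pt "0 0 0.012 0 0 0" --pt "0 0 0.012 0 0 0" --pt "0 0 0 0 0 0" --pt "0 0 0 0 0 0"

```text
time: 17.6
position: [0.568, -0.0474, 0.0949]
tcp_rot: [-3.142, -0.0, 1.641]
ft_force: [-2.0, 3.3, 4.8]
grip_width: 0.0
grip_force: 2.5
```

Call:
step_arm --pt "0 0 0.012 0 0 0" --pt "0 0 0.012 0 0 0" --pt "0 0 0 0 0 0" --pt "0 0 0 0 0 0"

```text
time: 18.0
position: [0.5685, -0.0474, 0.0944]
tcp_rot: [-3.14, -0.0, 1.642]
ft_force: [-15.3, 4.9, 33.1]
grip_width: 0.0002
grip_force: 16.5
```

Call:
step_arm --pt "0 0 0.008 0 0 0" --pt "0 0 0.008 0 0 0" --pt "0 0 0 0 0 0" --pt "0 0 0 0 0 0"

```text
time: 18.4
position: [0.5688, -0.0473, 0.094]
tcp_rot: [-3.139, -0.001, 1.642]
ft_force: [-24.1, 6.7, 51.7]
grip_width: -0.0002
grip_force: 25.8
```

Hard stop near pad height 71 mm (landing on the lip would have stopped ~11 mm higher). Lift, retreat and verify.

Call:
step_arm --pt "0 0 -0.05 0 0 0" --pt "0 0 -0.15 0 0 0" --pt "0 0 -0.2 0 0 0" --pt "-0.1 0 -0.1 0 0 0" --pt "-0.2 0 0 0 0 0" --pt "-0.1 0 0 0 0 0" --pt "0 0 0 0 0 0" --pt "0 0 0 0 0 0"

```text
time: 19.2
position: [0.5731, -0.1274, 0.1859]
tcp_rot: [-3.141, -0.001, 1.641]
ft_force: [1.0, 0.6, -0.5]
grip_width: 0.0002
grip_force: 0.0
```

```bash
python3 -c "
from h import *
d=snap('wrist','w5.png')
to(base(.231,-90,.15))
print(proj(d,[base(.159,-90,.071),base(.231,-90,.071),base(.159,-90,.087),base(.231,-90,.055)]).round(0))"
```

```text
t 19.25 pos [ 0.5731 -0.1268  0.1859] yaw 94.1 rp [-3.14e+00 -1.00e-03] j6 -0.48 F [-0.6  0.5 -0.9] w 0.0001
target [ 0.5709 -0.1173  0.15  ] shares [ 0.048 -0.007  0.18 ] turn z None
[[256.  80.]
 [256. 187.]
 [256.  79.]
 [256. 182.]]
```

View pics/w5.png

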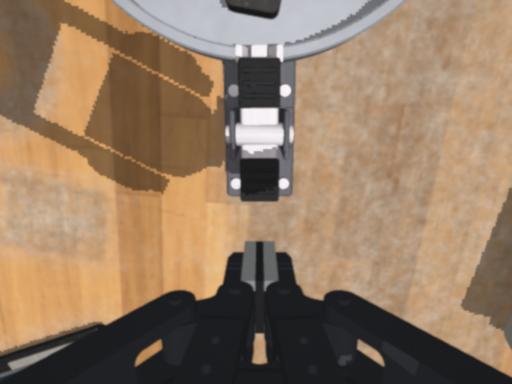

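The rocker looks as it did at the start (inner pad (259,83), outer (259,180), tongue seated between the notch horns), and the battery is in the right compartment. Hand in.

```bash
python3 -c "
from h import *
print(arm.job_done())"
```

```text
the job is handed in; nothing more can be done
None
```

I unlocked the tray, turned it a quarter turn clockwise so the tape measure faces the front, and pressed the rocker back down until it was level, with its tongue in the notch. I handed the job in at about 19 s; the hand-in gave no verdict, so success rests on the camera pictures and force readings.

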